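# Pointing check and power-on at the wood lathe

## Robot

A 6-joint arm with a two-finger parallel gripper is mounted at the origin on the work surface. World frame = base frame: x ahead of the robot, y to its left, z up, the work surface at z = 0. Lengths are in m, angles in rad, forces in N, time in s.
With the tool pointing down it reaches from about 0.375 to 0.975 m from the base axis. Payload 3.8 kg.
Tool frame: the origin (TCP) lies between the finger pads, 19 mm behind the fingertips; this is the grasp point; z points along the fingers, y is the line along which they close (so a half turn about z gives the same grasp; the last joint's range is limited). The gripper opens to 88 mm and grips with 3 to 60 N. Pads are 18 mm wide; open, the fingers measure 123 mm over their backs; the gripper's body (75 mm by 187 mm) begins 45 mm behind the grasp point.
Start: joints at [-1.312, 0.264, 1.604, -0, 1.274, -0.037], TCP at [0.197, -0.646, 0.257] pointing down, gripper open.
Joint ranges: [-2.63, 2.63], [-0.94, 2.18], [0.31, 2.57], [-1.31, 4.45], [0, 2.66], [-2.55, 2.55]. Speed limits (rad/s): [2.57, 2.57, 3.14, 3.14, 3.14, 3.14].

## Interface

Orientations are given as a rotation vector (axis times angle).
In Python, from station import arm gives the robot as it stands. Calls block until the motion is done:
- arm.movep(position, orientation): joint-space move of the TCP to a pose.
- arm.line_to(position, rotation=None, speed=0.15, contact_N=None): straight line of the TCP; rotation=None keeps the orientation; speed is the mean speed in m/s. With contact_N (N) it stops when the force on the tool has changed by that much, and returns True; else False.
- arm.movej(angles): joint-space move.
- arm.command_gripper(opening, strength=None): opening from 0.0 (shut) to 1.0 (fully open); strength is the grip in N (None keeps the last); returns when the fingers have stopped.
- arm.pause(seconds).
- arm.ik(position, orientation): joint angles nearest the present ones, or None.
- arm.state(): the state.
- arm.capture(name): name is "scene" or "top" or "wrist"; returns (picture, depth): 480x640x3 uint8, red, green, blue; 480x640 float32, m along the optical axis (not along the pixel's ray), 0 where there is no reading.
- arm.calibration(name): a dict with "fx", "fy", "cx", "cy" (pixels), "world_to_cam" (4x4, takes a point from world to camera coordinates). Camera axes: x right, y up, looking along -z (the intrinsics and any distortion apply to the point x, -y, -z); pixel columns grow to the right and rows downward; lengths in m; the calibration is good to about 2 mm. The wrist camera is an equidistant fisheye: a pixel r from the principal point sees the ray r / f radians off the axis. A picture is of the moment at which its call begins: read the wrist's pose just before it. calibration takes no time and is no camera call; for the wrist camera it gives the pose at the moment of the call.
A pose or a line that the arm cannot do raises arm.IKError and nothing moves.
- arm.sign_off(): hands the job in; it is judged then, once.
Trained networks look in the newest picture that a camera, given by its name, has taken for a name from the list of things; names that differ only in an ending like _2 or _b are one class to them, and where a whole thing is asked for, a point or a joint stands for the part that bears it (a point fixed in the world has none). Each returns a list of dicts, best first, with "p" (0 to 1); they miss things now and then, are a little off and sometimes report something else, mostly with a low value. They report only what shows in the picture. A call takes as long as a camera call.
- arm.spot_in(camera, target): "centre" ([column, row] in pixels, amid what is visible of it).
The state is a dict: "t": time; "qpos": joint angles; "dq": joint speeds; "joint_torque": joint torques, N m; "tcp_pos": TCP position; "tool_rot": TCP orientation; "wrist_force": force on the tool from outside, world axes, zero at the start; "moment": the same for the moment, N m; "grip_width": opening from 0.0 (shut) to 1.0 (fully open); "finger_force": force on a finger pad.
Only numpy, scipy, OpenCV 4.12 (cv2) and the standard library are available. Lean on these libraries where they do the work, as an engineer would, in place of code of your own. Each camera call takes 0.05 s, during which the arm holds its last target. There are 200 camera calls.

## Task

Do the start-up pointing check at the wood lathe: with the fingers pointing straight down, point from just above, about a finger's width clear, at the ball end of the quill lock lever on top of the tailstock and stay there two seconds, then do the same at the ball end of the lever that locks the tool rest, just below the rest on your side. Then switch the lathe on by pressing down the raised half of the rocker on the control box, and draw back. Do not touch the lathe itself, and leave the stop button, the speed dial and everything else on the bench where it is.

Things in the scene. Friction and masses are not known exactly. Their poses are not given: they have to be found in the camera images.
- lathe: small bench wood lathe of dark castings, bolted down, 0.67 m long along its own y; origin on the bench under the middle of the bed; x away from the operator (the robot stands on the -x side), y towards the headstock, z up. Spindle axis along y, at x = 0, 180 mm above the bench; a wooden handle 46 mm thick is held between head- and tailstock. The lathe must not be touched
- headstock_top (a point): middle of the headstock's top face, 260 mm above the bench. Headstock: block 150 (x) x 200 (y) x 180 mm; its hand wheel reaches 127 mm from this point towards lathe +y, its motor 180 mm towards +x
- tailstock_top (a point): top of the tailstock's barrel, below the quill lock lever's stud, 210 mm above the bench. Tailstock about 104 (x) x 110 (y) mm; its hand wheel (100 mm across, top 230 mm high) and crank reach 130 mm from here towards lathe -y. Its bed clamp, another ball lever low at the back (ball 137 mm high), is NOT meant
- tool_rest (a point): middle of the tool rest's top edge, a steel bar 150 mm long (along lathe y) and 20 mm wide, 186 mm above the bench, standing on the banjo's tower between head- and tailstock. The banjo's own low bed clamp (ball 104 mm high, 106 mm from here towards the operator and 67 mm towards the headstock) is NOT meant
- quill_lock_ball (a point): centre of the black ball (22 mm across) at the end of the quill lock lever: the lever on top of the tailstock, a 60 mm steel arm that turns about a vertical stud and points more or less to the operator; ball centre 248 mm above the bench, the highest part of the tailstock
- rest_lock_ball (a point): centre of the black ball (22 mm across) ending the tool-rest lock lever, on the operator's side of the banjo's tower just below the tool rest: a steel arm on a horizontal stud (parallel to lathe x), reaching 55 mm towards the tailstock, level or raised up to 52 degrees; ball centre 122 to 165 mm above the bench, 105 mm from the spindle axis
- control_box: grey control box standing loose on the bench in front of the tailstock, 100 (x) x 160 (y) mm, top face 45 mm high, about 1.4 kg; origin under its centre, x away from the robot, z up. On top, along y: black rocker at y -45 mm, stop mushroom at y +10 mm (40 mm across, top 71 mm high), speed dial at y +52 mm (28 mm across, top 61 mm high)
- rocker (a joint): power rocker, 60 (x) x 34 (y) x 8 mm plate turning about a y axis 58 mm above the bench at its middle: 0 = off (the half away from the robot stands up, edge 68 mm high), 0.4 rad = on (that half down); stays where it is put; about 3 N at the middle of the half turns it; no spring
- rocker_on (a point): on the top face of the rocker's on half (the half away from the robot, raised while off), 20 mm from the pivot, midway across the width; when off it is 66 mm above the bench, when on about 58 mm; neighbouring stop mushroom's rim is 35 mm away towards box +y
- stop (a joint): the stop mushroom button, 0 = up, 0.006 m = fully down, sprung; leave alone
- dial (a joint): the speed dial, 0 rad = zero speed, where it stands; leave alone
- wax_tin: round aluminium tin, 72 mm across, 28 mm high; origin under its centre
- egg_cup: turned wooden egg cup, 48 mm across, 66 mm high; origin under its centre
- sanding_block: cork block 50 x 80 x 28 mm; origin under its centre
- faceplate: steel lathe faceplate with hub, 76 mm across, 28 mm high; origin under its centre
- gouge: turning gouge, wooden handle and steel blade, 350 mm long, 30 mm high, lying along its own x, handle to -x; origin on the bench near its middle
- chuck_key: steel T-shaped chuck key lying flat, 96 x 80 x 12 mm; origin under its middle
- bowl: turned wooden bowl, 140 mm across, 55 mm high; origin under its centre
- oil_bottle: amber bottle, 64 mm across, 160 mm high; origin under its centre

How it is judged:
By the outcome, as a careful person would: the job done as asked, in the order asked, and still so for the second after the job is handed in, with the robot touching nothing.
It also fails if it takes over 59 s, if anything falls off the work surface, if the arm or the gripper's body presses on something with over 40 N, if the wrist force passes 120 N, or if a joint passes its speed limit or range.

## Working session

There is one attempt and no reset: what is moved stays moved. The work goes in short steps, each a Python script; the robot and the scene stay as the last script left them, time stands still between calls to the robot, and variables do not carry over. Pictures are saved under pics/ and viewed, at most 10 in all, crops included, and the job is handed in when it is done.

```bash
mkdir -p pics; ls; cat > h.py <<'E'
import numpy as np, cv2
from station import arm
def world(cam,col,row,depth,cal=None):
    c=cal or arm.calibration(cam)
    p=np.array([(col-c["cx"])/c["fx"]*depth,-(row-c["cy"])/c["fy"]*depth,-depth,1])
    return (np.linalg.inv(c["world_to_cam"])@p)[:3]
def dep(d,c,r,k=2):
    w=d[int(r)-k:int(r)+k+1,int(c)-k:int(c)+k+1]; w=w[w>0]
    return float(np.median(w)) if w.size else 0
E
python3 - <<'E'
from h import *
np.set_printoptions(precision=3,suppress=True)
for cam in ("scene","top"):
    pic,d=arm.capture(cam); cv2.imwrite(f"pics/{cam}0.png",pic[:,:,::-1]); np.save(f"{cam}0.npy",d)
    c=arm.calibration(cam); print(cam,{k:v for k,v in c.items() if k!="world_to_cam"},np.linalg.inv(c["world_to_cam"])[:3,3])
    for t in ["lathe","headstock_top","tailstock_top","tool_rest","quill_lock_ball","rest_lock_ball","control_box","rocker","rocker_on","stop"]:
        for r in arm.spot_in(cam,t)[:2]:
            z=dep(d,*r["centre"]); print(t,np.round(r["centre"]),round(r["p"],2),world(cam,*r["centre"],z))
print(arm.state()["t"],arm.state()["tool_rot"])
E
```

```text
pics
scene {'fx': 472.8312436939711, 'fy': 472.8312436939711, 'cx': 314.8383760677823, 'cy': 238.98685710166552} [ 1.177 -0.629  1.001]
lathe [311. 268.] 0.63 [0.564 0.018 0.078]
headstock_top [312. 268.] 0.85 [0.566 0.021 0.076]
tailstock_top [315. 266.] 0.77 [0.567 0.029 0.077]
tool_rest [293. 274.] 0.72 [ 0.562 -0.048  0.104]
quill_lock_ball [240. 274.] 0.61 [ 0.566 -0.214  0.24 ]
rest_lock_ball [255. 266.] 0.49 [ 0.489 -0.112  0.133]
rest_lock_ball [294. 278.] 0.27 [ 0.57  -0.053  0.1  ]
control_box [178. 320.] 0.79 [ 0.42  -0.319  0.049]
rocker [164. 320.] 0.58 [ 0.407 -0.348  0.063]
rocker_on [164. 324.] 0.63 [ 0.419 -0.356  0.065]
stop [179. 303.] 0.48 [ 0.397 -0.294  0.073]
stop [311. 266.] 0.46 [0.561 0.02  0.081]
top {'fx': 519.895270774558, 'fy': 519.895270774558, 'cx': 325.86732416169355, 'cy': 238.25387779512266} [0.375 0.043 1.511]
lathe [302. 231.] 0.62 [0.569 0.099 0.259]
lathe [265. 301.] 0.39 [0.409 0.219 0.028]
headstock_top [306. 231.] 0.66 [0.57  0.091 0.256]
tailstock_top [303. 228.] 0.92 [0.576 0.097 0.258]
tailstock_top [466. 295.] 0.23 [ 0.408 -0.342  0.062]
tool_rest [362. 246.] 0.64 [ 0.537 -0.051  0.186]
tool_rest [520. 337.] 0.28 [ 0.287 -0.492  0.027]
quill_lock_ball [426. 229.] 0.71 [ 0.573 -0.212  0.211]
rest_lock_ball [375. 264.] 0.58 [ 0.496 -0.086  0.125]
control_box [453. 300.] 0.86 [ 0.396 -0.301  0.07 ]
rocker [467. 293.] 0.6 [ 0.412 -0.343  0.064]
rocker_on [465. 295.] 0.68 [ 0.406 -0.339  0.061]
stop [453. 301.] 0.71 [ 0.393 -0.301  0.071]
1.1 [-3.107 -0.463 -0.   ]
```

```bash
python3 - <<'E'
import cv2
a=cv2.imread("pics/top0.png")[190:340,240:500]; cv2.imwrite("pics/topc.png",cv2.resize(a,None,fx=3,fy=3,interpolation=2))
b=cv2.imread("pics/scene0.png")[200:380,120:380]; cv2.imwrite("pics/scenec.png",cv2.resize(b,None,fx=3,fy=3,interpolation=2))
E
```

```text
(no output)
```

View pics/topc.png

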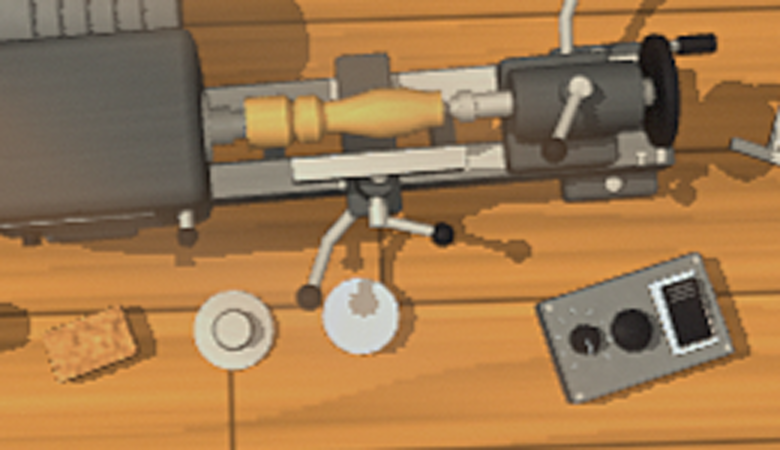

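View pics/scenec.png

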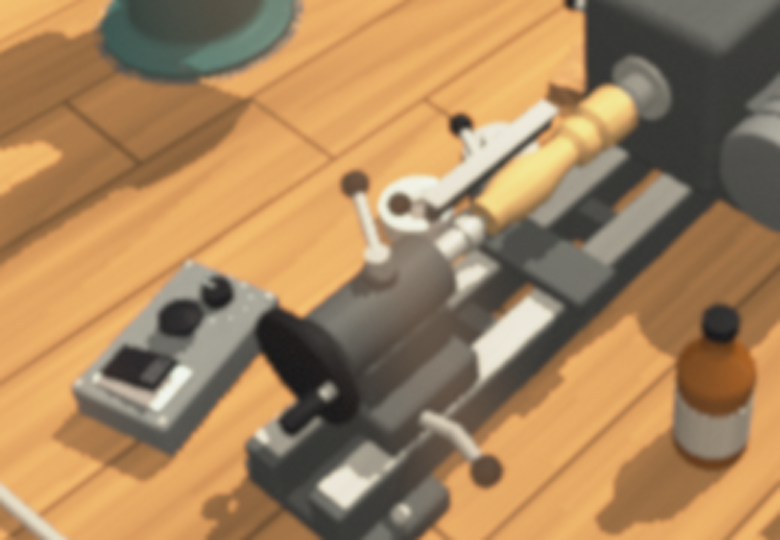

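The pictures show the quill ball at top (425,240) and scene (238,261), and the rest lock ball at top (388,268) and scene (253,268). The low banjo clamp ball is at top (343,289). The rocker sits at the box's right end, with its lined (raised) half away from the robot. Next I triangulate both balls and get the lathe and box yaw from depth.

```bash
cat >> h.py <<'E'
def ray(c,col,row):
    T=np.linalg.inv(c["world_to_cam"]); v=T[:3,:3]@np.array([(col-c["cx"])/c["fx"],-(row-c["cy"])/c["fy"],-1]); return T[:3,3],v/np.linalg.norm(v)
def tri(rays):
    A=sum(np.eye(3)-np.outer(v,v) for o,v in rays); b=sum((np.eye(3)-np.outer(v,v))@o for o,v in rays)
    p=np.linalg.solve(A,b); return p,[float(np.linalg.norm(np.cross(p-o,v))) for o,v in rays]
E
python3 - <<'E'
from h import *
np.set_printoptions(precision=3,suppress=True)
dt,ds=np.load("top0.npy"),np.load("scene0.npy")
ct,cs=arm.calibration("top"),arm.calibration("scene")
def cen(cam,x,y):  # dark blob centroid near the seed
    g=cv2.cvtColor(cv2.imread(f"pics/{cam}0.png"),6).astype(float); k=5
    w=g[y-k:y+k+1,x-k:x+k+1]; m=w<(w.min()+25); r,c=np.nonzero(m); return x-k+c.mean(),y-k+r.mean()
for n,a,b in (("quill",(425,240),(238,261)),("rest",(388,268),(253,268)),("stop",(451,300),(180,306))):
    a2,b2=cen("top",*a),cen("scene",*b)
    print(n,np.round(a2,1),np.round(b2,1),*tri([ray(ct,*a),ray(cs,*b)]),*tri([ray(ct,*a2),ray(cs,*b2)]),
      "depth",world("top",*a2,dep(dt,*a2)),world("scene",*b2,dep(ds,*b2,1)))
r,c=np.mgrid[0:480,0:640]; z=dt; o=np.stack([(c-ct["cx"])/ct["fx"]*z,-(r-ct["cy"])/ct["fy"]*z,-z,np.ones_like(z)],-1)
P=(o@np.linalg.inv(ct["world_to_cam"]).T)[...,:3]; np.save("P.npy",P)
def rect(m,name):
    q=P[m]; R=cv2.minAreaRect((q[:,:2]*1000).astype(np.float32)); print(name,len(q),R)
X,Y,Z=P[...,0],P[...,1],P[...,2]
rect((Z>.035)&(Z<.052)&(X>.3)&(X<.48)&(Y<-.2)&(Y>-.45),"box")
rect((Z>.17)&(Z<.192)&(abs(X-.537)<.04)&(abs(Y+.05)<.1),"rest")
rect((Z>.245)&(Z<.27)&(Y>0),"headtop")
rect((Z>.053)&(Z<.071)&(X>.36)&(X<.48)&(Y<-.32)&(Y>-.42),"rocker")
for rr in range(284,303,2): print(rr,*(f"{Z[rr,cc]*1000:.0f}" for cc in range(446,482,2)))
E
```

```text
quill [424.6 239. ] [237.4 260.7] [ 0.541 -0.198  0.25 ] [0.0017924299731970042, 0.0017924299731970179] [ 0.542 -0.199  0.252] [0.0001162792834189886, 0.00011627928341880289] depth [ 0.541 -0.198  0.257] [ 0.547 -0.202  0.258]
rest [387.4 267.5] [252.8 267.7] [ 0.485 -0.119  0.127] [0.002210418671024588, 0.0022104186710246933] [ 0.485 -0.118  0.128] [0.0009614544589678386, 0.0009614544589677347] depth [ 0.484 -0.118  0.136] [ 0.492 -0.122  0.136]
stop [451.1 299.9] [179.9 305.9] [ 0.396 -0.297  0.063] [0.0021382199691390557, 0.002138219969139081] [ 0.396 -0.297  0.064] [0.002068556603247473, 0.002068556603247484] depth [ 0.395 -0.297  0.069] [ 0.405 -0.298  0.072]
box 1494 ((398.030517578125, -304.75341796875), (100.1369400024414, 161.76834106445312), 16.181575775146484)
rest 615 ((552.4178466796875, -46.09532165527344), (191.89674377441406, 49.049537658691406), 89.90333557128906)
headtop 4956 ((332.4461975097656, 138.60731506347656), (666.504150390625, 214.09320068359375), 11.863065719604492)
rocker 268 ((406.13134765625, -348.2082824707031), (75.6937484741211, 48.26126480102539), 0.8356088399887085)
284 43 38 47 48 50 45 52 48 49 67 1511 63 69 47 46 43 -3 1
286 51 45 44 42 47 51 51 64 68 68 70 66 68 72 55 40 -8 7
288 49 43 48 53 44 40 46 66 70 67 68 70 66 69 46 50 8 4
290 42 40 47 41 41 49 47 53 66 61 67 62 61 63 43 41 37 -1
292 42 46 46 49 50 42 46 50 66 64 62 64 63 64 60 42 46 2
294 65 67 66 60 45 46 45 46 60 66 60 65 56 66 55 49 44 -2
296 67 72 69 73 68 48 48 44 48 60 62 60 62 62 63 49 52 46
298 1511 72 66 69 75 70 46 49 49 64 64 58 59 57 65 54 40 50
300 69 72 73 68 70 72 41 44 48 59 57 56 62 58 62 56 45 45
302 74 76 72 74 73 73 43 45 44 45 59 56 62 59 52 59 43 42
```

Both balls agree with the text: quill z 0.25 and rest z 0.127, with ray gaps of 1 mm or less. The box centre is at (0.398,-0.305) with yaw 16°, and the lathe yaw is about 4°. First move: close the fingers, hover above the quill ball, and check it with the wrist camera.

```bash
cat >> h.py <<'E'
from scipy.spatial.transform import Rotation as R
def down(adeg): return (R.from_euler("z",adeg,degrees=True)*R.from_euler("x",180,degrees=True)).as_rotvec()
def wproj(c,p):
    q=c["world_to_cam"]@np.append(p,1); x,y,z=q[0],-q[1],-q[2]; rr=np.hypot(x,y); th=np.arctan2(rr,z)
    return np.array([c["cx"]+c["fx"]*th*x/rr,c["cy"]+c["fy"]*th*y/rr])
def wray(c,col,row):
    u=np.array([(col-c["cx"])/c["fx"],(row-c["cy"])/c["fy"]]); th=np.linalg.norm(u); s=np.sin(th)/th
    T=np.linalg.inv(c["world_to_cam"]); return T[:3,3],T[:3,:3]@np.array([u[0]*s,-u[1]*s,-np.cos(th)])
Q=np.array([.542,-.199,.250]); B=np.array([.485,-.118,.127]); K=np.array([.429,-.343,.066])
E
python3 - <<'E'
from h import *
np.set_printoptions(precision=3,suppress=True)
s=arm.state(); c=arm.calibration("wrist"); T=np.linalg.inv(c["world_to_cam"])
Rt=R.from_rotvec(s["tool_rot"]); print("cam in tool",Rt.inv().apply(T[:3,3]-s["tcp_pos"]),Rt.inv().apply(-T[:3,2]))
arm.command_gripper(0.0)
p=np.array(s["tcp_pos"]); arm.line_to([p[0],p[1],.42],speed=.25)
for a in (-21,159): print(a,arm.ik(B+[0,0,.2],down(a)))
arm.movep([.50,-.17,.42],down(-21))
c=arm.calibration("wrist"); pic,d=arm.capture("wrist"); cv2.imwrite("pics/w1.png",pic[:,:,::-1])
for n,q in (("quill_lock_ball",Q),("rest_lock_ball",B),("rocker_on",K)): print(n,wproj(c,q),[(np.round(r["centre"]),round(r["p"],2)) for r in arm.spot_in("wrist",n)[:2]])
for q in (Q,B,K):
    u=wproj(c,q)
    if 0<u[0]<640 and 0<u[1]<480: cv2.circle(pic,tuple(int(v) for v in u),12,(255,0,0),1)
cv2.imwrite("pics/w1m.png",pic[:,:,::-1]); print(arm.state()["t"],arm.state()["tcp_pos"],arm.state()["grip_width"])
E
```

```text
cam in tool [ 0.084 -0.    -0.128] [-0.321  0.     0.947]
-21 [-0.289 -0.111  1.878 -0.     1.374  1.649]
159 [-0.289 -0.111  1.878  0.     1.374 -1.493]
quill_lock_ball [334.246 162.062] [(array([336., 132.]), 0.82)]
rest_lock_ball [282.774 220.004] [(array([257., 220.]), 0.79), (array([198., 280.]), 0.48)]
rocker_on [455.555 188.902] [(array([460., 197.]), 0.65)]
5.4333 [ 0.5   -0.171  0.42 ] 0.0015675147513006071
```

View pics/w1m.png

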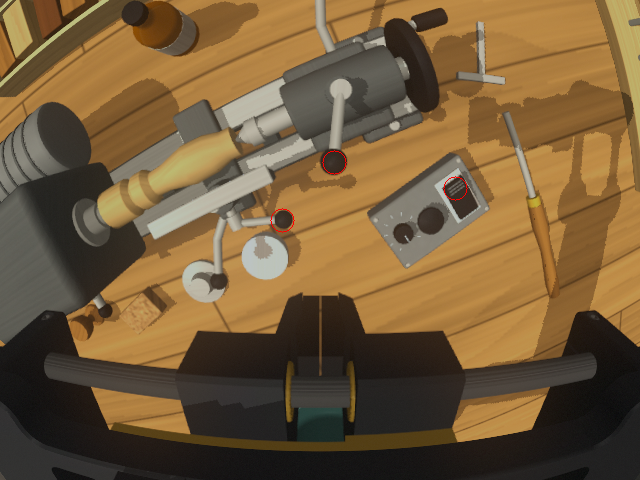

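The projected marks sit right on both balls and on the raised half of the rocker, so I go on with both pointings.

```bash
python3 - <<'E'
from h import *
np.set_printoptions(precision=3,suppress=True)
o=down(-21); off=.011+.015+.019
def point(p):
    arm.line_to([p[0],p[1],.36],rotation=o,speed=.15)
    arm.line_to(p+[0,0,off],speed=.1); arm.pause(2.5)
    s=arm.state(); print(s["t"],s["tcp_pos"]-p,s["wrist_force"])
point(Q)
arm.line_to([Q[0],Q[1],.36],speed=.15)
point(B)
c=arm.calibration("wrist"); pic,d=arm.capture("wrist"); cv2.imwrite("pics/w2.png",pic[:,:,::-1])
arm.line_to([B[0],B[1],.36],speed=.15)
arm.movep([K[0],K[1],.25],down(16)); 
c=arm.calibration("wrist"); pic,d=arm.capture("wrist"); u=wproj(c,K); print(u,arm.state()["t"])
cv2.circle(pic,tuple(int(v) for v in u),5,(255,0,0),1); cv2.imwrite("pics/w3.png",pic[:,:,::-1])
E
```

```text
9.4083 [0.    0.    0.045] [0.448 0.019 0.517]
15.3333 [0.    0.    0.045] [ 0.494 -0.735  0.379]
[320.553 217.351] 17.8417
```

View pics/w2.png

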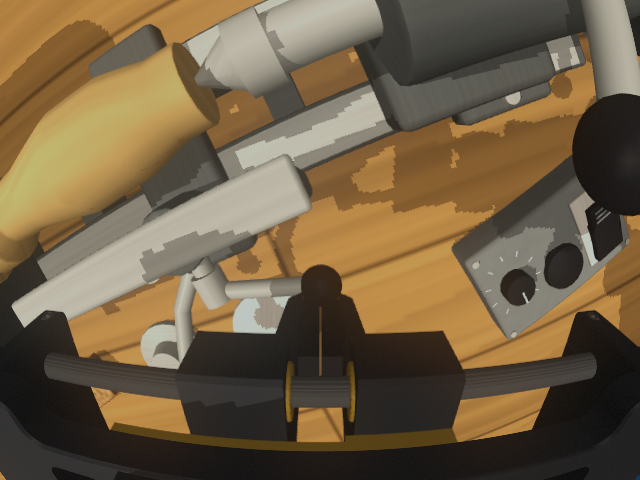

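View pics/w3.png

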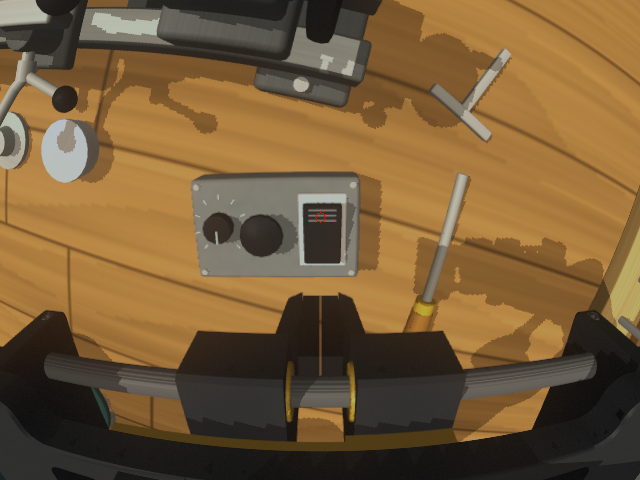

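The rest ball at (321,285) was straight beyond the fingertips, with a clear gap. For the rocker, the mark at (320,217) lies on the lined raised half, centred across its width. Now I press it.

```bash
python3 - <<'E'
from h import *
np.set_printoptions(precision=3,suppress=True)
arm.line_to([K[0],K[1],.105],speed=.12)
hit=arm.line_to([K[0],K[1],.073],speed=.02,contact_N=14)
s=arm.state(); print(hit,s["tcp_pos"],s["wrist_force"],s["t"])
arm.line_to([K[0],K[1],.25],speed=.12)
c=arm.calibration("wrist"); pic,d=arm.capture("wrist"); cv2.imwrite("pics/w4.png",cv2.resize(pic[160:290,180:380,::-1],None,fx=3,fy=3))
pic,d=arm.capture("top"); P=np.load("P.npy")
print("on half z",[round(world("top",cc,rr,dep(d,cc,rr,1))[2],3) for cc,rr in ((466,287),(467,289),(470,298),(471,300))],arm.state()["t"])
E
```

```text
True [ 0.43  -0.343  0.079] [-0.084  1.475  6.855] 20.45
on half z [np.float64(0.336), np.float64(0.338), np.float64(0.337), np.float64(0.339)] 22.1333
```

View pics/w4.png

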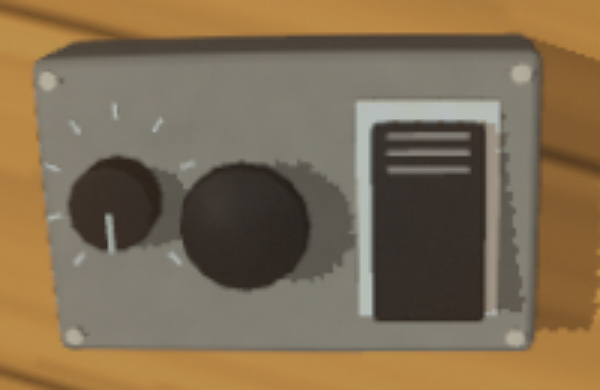

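The lined half now looks lower: there is more white plate at its far edge and the near edge has come up. I draw back and check the tilt by depth.

```bash
python3 - <<'E'
from h import *
arm.line_to([K[0],K[1],.40],speed=.2)
arm.movep([.197,-.646,.35],down(16))
ct=arm.calibration("top"); S=0
for _ in range(4): 
    _,d=arm.capture("top"); S=S+d/4
Y16=np.radians(16.2); ex=np.array([np.cos(Y16),np.sin(Y16)]); ey=np.array([-ex[1],ex[0]]); piv=np.array([.398,-.305])-.045*ey
for name,z in (("before",np.load("top0.npy")),("after",S)):
    r,c=np.mgrid[270:315,440:490]; z=z[r,c]
    o=np.stack([(c-ct["cx"])/ct["fx"]*z,-(r-ct["cy"])/ct["fy"]*z,-z,np.ones_like(z)],-1)
    P=(o@np.linalg.inv(ct["world_to_cam"]).T)[...,:3].reshape(-1,3); u=(P[:,:2]-piv)@ex; v=(P[:,:2]-piv)@ey
    m=(abs(u)<.024)&(abs(v)<.012)&(P[:,2]>.045)&(P[:,2]<.085); print(name,m.sum(),np.polyfit(u[m],P[m,2],1))
print(arm.state()["t"])
E
```

```text
before 148 [0.20250672 0.06236949]
after 153 [-0.18741529  0.06274756]
24.6667
```

The plate's slope went from +0.20 to -0.19, so the rocker is fully on. Handing in.

```bash
python3 -c "
from station import arm
print(arm.sign_off())"
```

```text
the job is handed in; nothing more can be done
None
```

The job is done and handed in at about 25 s: I pointed at the quill lock ball, then the rest lock ball, for 2.5 s each, 15 mm above, switched the rocker on (depth shows it turned about 0.39 of 0.4 rad) and drew the arm back clear.

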